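Re-set the swivel of a circuit-board holder

ROBOT

A 6-joint arm with a two-finger parallel gripper is mounted at the origin on the work surface. World frame = base frame: x ahead of the robot, y to its left, z up, the work surface at z = 0. Lengths are in mm, angles in rad, forces in N, time in s.
With the tool pointing down it reaches from about 250 to 775 mm from the base axis. Payload 8.9 kg.
Tool frame: the origin (TCP) lies at the very end of the fingers, on their centre line; the grasp point (between the pads) lies 19 mm behind it; z points along the fingers, y is the line along which they close (so a half turn about z gives the same grasp; the last joint's range is limited). The gripper opens to 85 mm and grips with 20 to 120 N. Pads are 22 mm wide; open, the fingers measure 114 mm over their backs; the gripper's body (76 mm by 85 mm) begins 54 mm behind the grasp point. The pads swing forward as they close: fully open they stand 13 mm farther back than shut.
Start: joints at [1.005, 0.291, -0.153, 1.127, 0, 1.431], TCP at [217.323, 477.906, 231.305] pointing down, gripper open.
Joint ranges: [-2.52, 2.52], [-0.91, 1.74], [-1.3, 1.37], [-1.96, 2.02], [-1.52, 1.47], [-3.14, 3.14]. Speed limits (rad/s): [2.22, 2.22, 2.79, 3.14, 3.14, 3.14].

INTERFACE

Orientations are given as a unit quaternion [w, x, y, z].
In Python, from workcell import bot gives the robot as it stands.
- The arm moves only by the tool servo_tool, never from a script. Its argument "motion" is a list that holds one entry, the list of rows, each a list of 6 numbers: the shift along the tool's x, y, z in units of 0.04 m (1.0 is 0.04 m), then the turn, a rotation vector about the tool's x, y, z in units of 0.1 rad (1.0 is 0.1 rad). In form: [[[dx, dy, dz, wx, wy, wz], ...]]. A call has 1 to 8 rows; each row shifts and turns the commanded pose from where the row before left it, along the tool's axes as they then stand; what a row does not reach is not made up. A row lasts 1/8 s, in which the tool goes at most 62.5 mm and 10.7 degrees, less where a joint would pass 70% of its speed; a pose out of reach is approached as far as the arm can. A call with a number of a shift or a turn outside -1 to 1 is refused whole. A call with a gripper value outside its range is refused whole. "jaw" is the opening, from -1 (shut) to 1 (fully open), set as the call begins (left out, the last holds). The fingers move at their own pace and stop on an object; the grip force is fixed at half the most. Time passes only in rows, so rows that do not move let the fingers close. It gives the time, the measured TCP pose, the force, the opening and the grip force at its end, in the units of the state.
- bot.state(): the state, without advancing time (a new reading comes with each control period).
- bot.get_image(name): name is "side" or "top"; returns (picture, depth): 400x640x3 uint8, blue, green, red; 400x640 float32, mm along the optical axis (not along the pixel's ray), 0 where there is no reading.
- bot.camera_params(name): a dict with "mtx" (3x3 intrinsics, pixels), "extrinsics" (4x4, takes a point from camera to world coordinates). Camera axes: x right, y up, looking along -z (the intrinsics and any distortion apply to the point x, -y, -z); pixel columns grow to the right and rows downward; lengths in mm; the calibration is good to about 2 mm. A picture is of the moment at which its call begins. camera_params takes no time and is no camera call.
- bot.finish_job(): hands the job in; it is judged then, once.
The state is a dict: "clock": time; "qpos": joint angles; "dq": joint speeds; "tau": joint torques, N m; "eef_pos": TCP position; "tcp_rot": TCP orientation; "ft_force": force on the tool from outside, world axes, zero at the start; "moment": the same for the moment, N m; "finger_gap": opening from 0.0 (shut) to 1.0 (fully open); "finger_force": force on a finger pad.
Only numpy, scipy, OpenCV 4.12 (cv2) and the standard library are available. Lean on these libraries where they do the work, as an engineer would, in place of code of your own. Each camera call takes 0.05 s, during which the arm holds its last target. There are 200 camera calls.

TASK

Re-aim the swivelling circuit-board holder: loosen its clamp knob, swing the head round until its pointer lines up with the brass marker on the scale, then tighten the knob again so that the head is locked firmly there, well snug but not overtightened. Free the clamp before swinging the head, never drag it round against the clamp, and leave the marker and the other things on the bench where they are.

Things in the scene. Friction and masses are not known exactly. Their poses are not given: they have to be found in the camera images.
- holder_base: base of the board holder, fixed to the bench: round dark steel plate, radius 140 mm, 12 mm thick, origin under its centre. x axis: from the swivel axis to the middle of the scale; the clamp knob stands on the opposite side (-x). A green circuit board on the turntable reaches 68 mm above the bench, within 70 mm of the axis.
- swivel_centre (a point): point on the vertical swivel axis, 34 mm above the bench, in the top face of the aluminium turntable (radius 82 mm). Axes as holder_base; it does not turn with the head. The head can swing 0.95 rad either way from the middle of the scale.
- head_handle (a point): on the upright black handle of the turning head, 100 mm from the swivel axis, 88 mm above the bench. The handle is 12 mm thick along the swing (y), 26 mm along the radius (x, pointing outward) and stands from 40 to 102 mm above the bench. Push it, or pinch it from above. Unclamped, it swings with about 1.5 N and stays where it is left.
- head_pointer (a point): tip of the head's pointer, at the outer end of the arm below the handle, 120 mm from the swivel axis, 36 mm above the bench; x points radially outward. At the start it is 0.6 to 1.45 rad counter-clockwise (from above) of the brass marker.
- scale_mark (a point): tip of the small brass marker on the scale (block 16 x 14 mm, 12 mm high, pointing at the swivel axis), 120 mm from the axis, 18 mm above the bench; x points radially outward. The pointer is lined up when the x axes of head_pointer and scale_mark agree. The marker stays put unless shoved.
- knob_grip (a point): grip point of the black clamp knob, on its vertical turning axis, 102 mm above the bench, 70 mm from the swivel axis. The knob is an upright bar, 50 mm long (x), 13 mm thick (y), from 78 to 114 mm above the bench, over a grey bracket 66 mm high. Pinch it from above. Counter-clockwise from above loosens, clockwise tightens; it does not rise or sink.
- clamp_knob: the same knob as a body, on its axis 66 mm above the bench; x along the bar. Free of the clamp it turns with a steady drag of 0.26 N m. At rest the drag can load a reading either way round: compare like with like. It starts clamped; 0.75 rad counter-clockwise frees it, its stop is 2.3 rad away. Swinging the head changes where it bites: turned back to its first angle it leaves the head loose. It stays where left.
- clamp_shoe: brass shoe (radius 9 mm) under the knob, which presses it on the turntable's rim; origin at its underside. From first touch each radian clockwise adds 100 N of clamping force and 0.3 N m to the knob's torque. Snug: about 55 N, i.e. 0.16 N m above the free drag; under 35 N (0.1 above) is too loose, over 80 N (0.24 above) overtightened. Where it bites must be felt.
- holder_head: the whole turning head (turntable, board, arm, handle, pointer); origin on the swivel axis at bench height, x axis along the pointer
- pliers: bystander, to be left alone: pliers with orange handles, 155 mm long, flat on the bench; origin at its underside's centre
- screwdriver: bystander, to be left alone: screwdriver with blue handle, 170 mm long; origin at its underside's centre
- solder_spool: bystander, to be left alone: small spool, 48 mm across, 32 mm high; origin at its underside's centre
- flux_jar: bystander, to be left alone: small closed jar, 44 mm across, 45 mm high; origin at its underside's centre
- multimeter: bystander, to be left alone: red hand multimeter, 165 x 80 x 45 mm; origin at its underside's centre
- dust_brush: bystander, to be left alone: small brush, 160 mm long; origin at its underside's centre

How it is judged:
By the outcome, as a careful person would: the job done as asked, in the order asked, and still so for the second after the job is handed in, with the robot touching nothing.
It also fails if it takes over 72 s, if anything falls off the work surface, if the arm or the gripper's body presses on something with over 40 N, if the wrist force passes 120 N, or if a joint passes its speed limit or range.

## Working session

There is one attempt and no reset: what is moved stays moved. The work goes in short steps, Python scripts to look and compute and a tool call to move; the robot and the scene stay as the last step left them, time stands still between calls to the robot, and variables do not carry over. Pictures are saved under pics/ and viewed, at most 10 in all, crops included, and the job is handed in when it is done.

Besides the shell and the picture viewer there is one more tool, called after "Call:" by a JSON object that holds its "op" and its "data", one argument or row to a line. servo_tool: Moves the arm, as the interface text tells. Its arguments: {"type":"object","properties":{"motion":{"type":"array","items":{"type":"array","items":{"type":"array","items":{"type":"number"}}}},"jaw":{"type":"number"}},"required":["motion"]}

```bash
mkdir -p pics
cat > h.py <<'E'
import numpy as np, cv2
from workcell import bot
def cloud(name):
    im,d=bot.get_image(name); p=bot.camera_params(name); K=np.array(p["mtx"]);E=np.array(p["extrinsics"])
    v,u=np.mgrid[:im.shape[0],:im.shape[1]]
    pc=np.stack([(u-K[0,2])/K[0,0]*d,-(v-K[1,2])/K[1,1]*d,-d],-1)
    w=pc@E[:3,:3].T+E[:3,3]; w[d==0]=np.nan
    return im,d,w
E
python3 - <<'E'
from h import *
for n in("top","side"):
    im,d,w=cloud(n); cv2.imwrite(f"pics/{n}0.png",im); np.savez(f"{n}0.npz",im=im,w=w)
    p=bot.camera_params(n); print(n,p)
s=bot.state();print(s)
E
```

```text
top {'mtx': array([[367.66424249,   0.        , 316.55570049],
       [  0.        , 367.66424249, 199.78067255],
       [  0.        ,   0.        ,   1.        ]]), 'extrinsics': array([[-2.56046237e-02,  9.86446279e-01, -1.62074494e-01,
         4.03825838e+02],
       [-9.99624286e-01, -2.68511377e-02, -5.50488364e-03,
        -3.69536325e+00],
       [-9.78215654e-03,  1.61872650e-01,  9.86763171e-01,
         1.14364623e+03],
       [ 0.00000000e+00,  0.00000000e+00,  0.00000000e+00,
         1.00000000e+00]])}
side {'mtx': array([[494.46146878,   0.        , 320.91869673],
       [  0.        , 494.46146878, 197.99987774],
       [  0.        ,   0.        ,   1.        ]]), 'extrinsics': array([[ 9.99456201e-01,  2.76406251e-02, -1.79804704e-02,
         5.71641523e+02],
       [-3.13559949e-02,  6.27950609e-01, -7.77621267e-01,
        -1.08128394e+03],
       [-1.02030905e-02,  7.77762193e-01,  6.28475830e-01,
         9.69726757e+02],
       [ 0.00000000e+00,  0.00000000e+00,  0.00000000e+00,
         1.00000000e+00]])}
{'clock': 0.1, 'qpos': array([ 1.00468257e+00,  2.91183246e-01, -1.54037732e-01,  1.12669921e+00,
        8.43268480e-06,  1.43152698e+00]), 'dq': array([ 0.00016256, -0.00154004,  0.00303678,  0.00071746, -0.00075619,
        0.00142586]), 'tau': array([ 2.28703895e-03, -5.37976706e+01,  3.31918609e+01,  9.27466142e-03,
       -9.06803848e-05,  6.20106164e-06]), 'eef_pos': array([217.12206352, 477.57812182, 230.81577184]), 'tcp_rot': array([-1.98061336e-04,  2.11805665e-01,  9.77311641e-01, -5.25884456e-04]), 'ft_force': array([-0.28133888, -1.46157066,  0.51871957]), 'moment': array([-0.01616776,  0.0086132 , -0.00633355]), 'finger_force': 0.0, 'finger_gap': 1.0055754428336705}
```

View pics/top0.png

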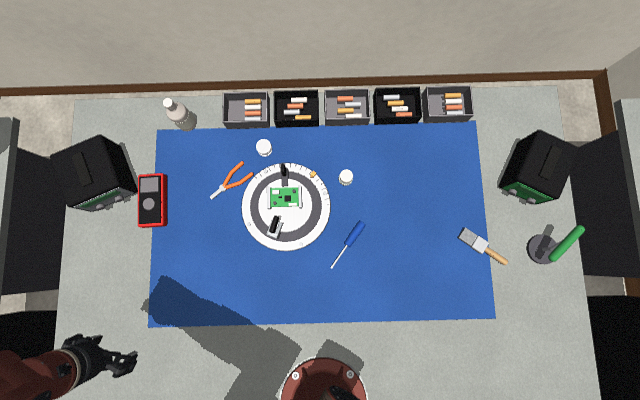

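View pics/side0.png

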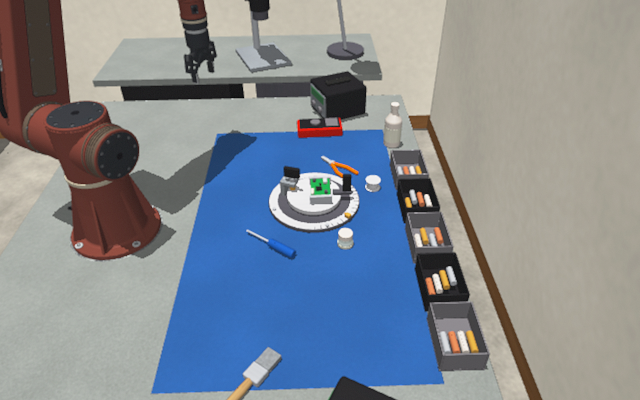

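The top view shows the holder base centred near (286,206), the handle at (284,170), the brass marker at (313,174) and the knob at (276,225). In the side view they are at (313,200), (347,183), (348,215) and (291,175).

```bash
cat > m.py <<'E'
from h import *
from scipy.optimize import least_squares
z=np.load("top0.npz"); z2=np.load("side0.npz")
for n,a,(r0,r1,c0,c1) in (("top",z,(150,265,230,345)),("side",z2,(150,240,255,375))):
    w=a["w"][r0:r1,c0:c1]; im=a["im"][r0:r1,c0:c1].astype(int); hsv=cv2.cvtColor(a["im"],cv2.COLOR_BGR2HSV)[r0:r1,c0:c1].astype(int)
    # base plate: non-blue, fit outer circle
    nb=~((hsv[...,0]>95)&(hsv[...,0]<125)&(hsv[...,1]>120))
    m=(nb&(w[...,2]>4)&(w[...,2]<22)).astype(np.uint8)
    k,lab,st,_=cv2.connectedComponentsWithStats(m); big=lab==1+np.argmax(st[1:,4])
    P=w[big][:,:2].astype(np.float32); hull=cv2.convexHull(P)[:,0]
    c,r=cv2.minEnclosingCircle(P); f=least_squares(lambda q:np.hypot(*(hull-q[:2]).T)-q[2],[*c,r],loss="soft_l1")
    print(n,"base z",np.median(w[big][:,2]),"circle",f.x)
    dark=im.max(-1)<70
    for nm,m in (("high dark",dark&(w[...,2]>75)),("brass",(hsv[...,0]>8)&(hsv[...,0]<28)&(hsv[...,1]>110)&(w[...,2]>8)&(w[...,2]<40))):
        k,lab,st,_=cv2.connectedComponentsWithStats(m.astype(np.uint8))
        for i in range(1,k):
            if st[i,4]<6: continue
            Q=w[lab==i]; R=cv2.minAreaRect(Q[:,:2].astype(np.float32)); mean=Q.mean(0); d=mean[:2]-f.x[:2]
            U,S,V=np.linalg.svd(Q[:,:2]-mean[:2])
            print(" ",nm,st[i],mean.round(1),"zmax",Q[:,2].max().round(1),"rect",np.round(np.r_[R[0],R[1],R[2]],1),"r",np.hypot(*d).round(1),"ang",np.arctan2(d[1],d[0]).round(3),"pca",np.arctan(V[0,1]/V[0,0]).round(3))
    cr=cv2.resize(a["im"][r0:r1,c0:c1],None,fx=5,fy=5,interpolation=cv2.INTER_CUBIC); cv2.imwrite(f"pics/{n}crop.png",cr)
E
python3 m.py
```

```text
top base z 13.600035682337193 circle [574.56956356  99.77993563 138.95175536]
  high dark [51 14  5 10 39] [670.8  99.2  97.7] zmax 105.0 rect [672.8  98.9  10.7  23.   86. ] r 96.2 ang -0.006 pca 0.01
  high dark [40 66  9 17 90] [507.  124.4 109.5] zmax 120.2 rect [508.1 125.8  11.8  46.6  71.9] r 71.9 ang 2.793 pca -0.331
  brass [ 0 12 14 16 57] [698.6 256.1  12.9] zmax 18.5 rect [697.5 257.4  12.2  62.7  45.9] r 199.6 ang 0.9 pca -0.797
  brass [81 21  5  7 23] [669.8  12.2  24.7] zmax 32.4 rect [669.9  12.6  11.7  17.   57.2] r 129.4 ang -0.743 pca -0.7
  brass [ 0 23 23 15 77] [658.2 239.4  12.7] zmax 18.6 rect [658.8 238.6  14.   81.3  27.8] r 162.8 ang 1.031 pca -1.05
side base z 14.41705324974896 circle [575.39864636  97.64533925 139.27954317]
  high dark [ 29  17  16  12 146] [511.4 121.2 100.7] zmax 119.3 rect [510.5 121.6  14.   46.5  71.8] r 68.2 ang 2.788 pca -0.303
  high dark [88 25  8  9 66] [675.5  95.7  89.7] zmax 105.3 rect [675.7  95.5  10.3  21.6  80.6] r 100.1 ang -0.019 pca -0.043
  brass [ 76  12  27  15 107] [671.8 256.9  12.7] zmax 20.0 rect [679.1 261.4  68.8  81.8  16.6] r 186.2 ang 1.027 pca -0.524
  brass [35 38  5  2  6] [511.9 121.6  37.5] zmax 39.7 rect [511.5 121.3  12.2   9.1   9.5] r 67.9 ang 2.78 pca 0.053
  brass [90 63  6  5 26] [673.9   8.8  22.1] zmax 29.6 rect [673.6   8.8  12.8  15.2  80. ] r 132.6 ang -0.734 pca -0.503
```

View pics/topcrop.png

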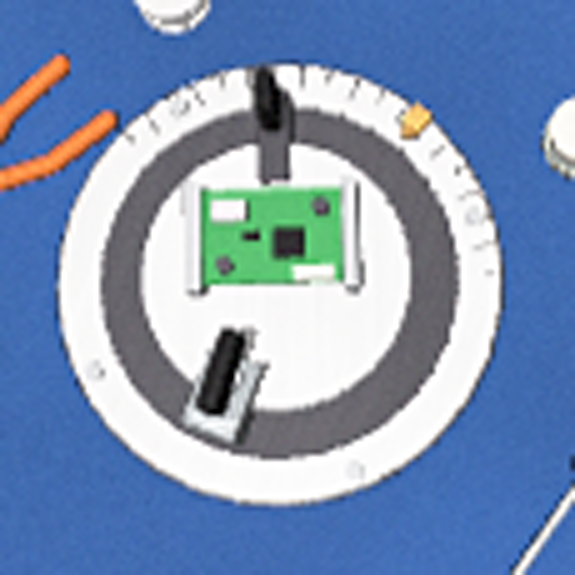

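View pics/sidecrop.png

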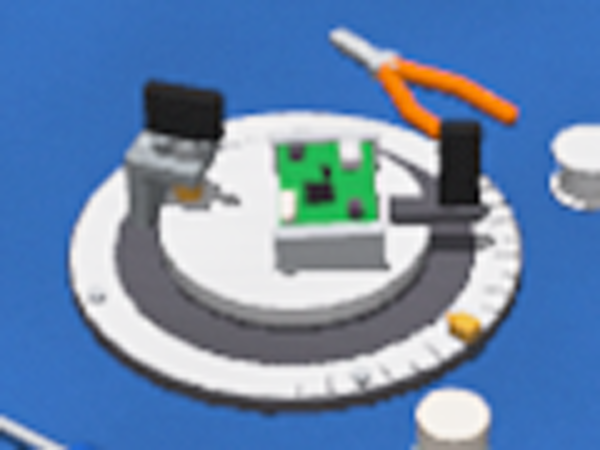

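The crops show the knob bar along about -0.32 rad, the pointer and handle at about -0.01 rad, and the marker at about -0.74 rad as seen from the centre, roughly (575, 98.7). I'm moving towards the knob now.

Call:
{"op": "servo_tool", "data": {
  "motion": [
    [[-1, -0.49, 0, 0, 0, 0], [-1, -0.49, 0, 0, 0, 0], [-1, -0.49, 0, 0, 0, 0], [-1, -0.49, 0, 0, 0, 0], [-1, -0.49, 0, 0, 0, 0], [-1, -0.49, 0, 0, 0, 0], [-1, -0.49, 0.2, 0, 0, 0], [-1, -0.49, 0.4, 0, 0, 0]]
  ],
  "jaw": 1
}}

```text
clock: 1.1
eef_pos: [444.8, 201.6, 207.3]
tcp_rot: [0.0, 0.212, 0.977, 0.0]
ft_force: [0.3, 1.1, 0.3]
finger_gap: 0.999
finger_force: 0.0
```

Call:
{"op": "servo_tool", "data": {
  "motion": [
    [[-0.8, -0.4, 0.4, 0, 0, 0], [-0.8, -0.4, 0.4, 0, 0, 0], [-0.73, -0.33, 0.4, 0, 0, 0], [0, 0, 0, 0, 0, -1], [0, 0, 0, 0, 0, 0]]
  ]
}}

```text
clock: 1.72
eef_pos: [509.6, 122.7, 158.8]
tcp_rot: [-0.001, 0.163, 0.987, -0.0]
ft_force: [0.6, 0.0, 0.1]
finger_gap: 1.001
finger_force: 0.0
```

```bash
cat > go.py <<'E'
import sys
from h import *
from scipy.spatial.transform import Rotation as Ro
def to(t,yaw=None):
    s=bot.state(); q=s["tcp_rot"]; R=Ro.from_quat([q[1],q[2],q[3],q[0]]).as_matrix()
    y=np.arctan2(R[1,1],R[0,1]); print("clock",s["clock"],"tcp",s["eef_pos"].round(1),"yaw(y)",y.round(3),"zaxis",R[:,2].round(3),"F",s["ft_force"].round(2),"M",s["moment"].round(3),"gap",round(s["finger_gap"],3),"q",s["qpos"].round(2))
    print("units",(R.T@(np.array(t)-s["eef_pos"])/40).round(3), "wz", None if yaw is None else round((y-yaw)/.1,2))
if __name__=="__main__":
    a=[float(x) for x in sys.argv[1:]]; to(a[:3],a[3] if len(a)>3 else None)
E
python3 go.py 509.5 122.5 86 1.25
```

```text
clock 1.725 tcp [509.6 122.7 158.8] yaw(y) 1.243 zaxis [-0.001 -0.    -1.   ] F [0.57 0.   0.13] M [-0.     0.009 -0.018] gap 1.001 q [ 0.1   0.34 -0.28  0.95  0.    0.42]
units [-0.002 -0.004  1.82 ] wz -0.07
```

Call:
{"op": "servo_tool", "data": {
  "motion": [
    [[0, 0, 0.6, 0, 0, 0], [0, 0, 0.6, 0, 0, 0], [0, 0, 0.6, 0, 0, 0], [0, 0, 0, 0, 0, 0]]
  ]
}}

```text
clock: 2.22
eef_pos: [508.3, 123.2, 86.2]
tcp_rot: [-0.001, 0.163, 0.987, -0.0]
ft_force: [-0.4, -0.5, -0.6]
finger_gap: 1.0
finger_force: 0.0
```

Call:
{"op": "servo_tool", "data": {
  "motion": [
    [[0, 0, 0, 0, 0, 0], [0, 0, 0, 0, 0, 0], [0, 0, 0, 0, 0, 0], [0, 0, 0, 0, 0, 0], [0, 0, 0, 0, 0, 0], [0, 0, 0, 0, 0, 0], [0, 0, 0, 0, 0, 0], [0, 0, 0, 0, 0, 0]]
  ],
  "jaw": -1
}}

```text
clock: 3.22
eef_pos: [511.2, 125.8, 88.2]
tcp_rot: [0.001, 0.162, 0.987, 0.003]
ft_force: [1.8, 13.7, 1.9]
finger_gap: 0.143
finger_force: 61.0
```

```bash
python3 go.py 509.5 122.5 86 1.25
```

```text
clock 3.225 tcp [511.2 125.8  88.2] yaw(y) 1.246 zaxis [ 0.003  0.006 -1.   ] F [ 1.79 13.7   1.87] M [ 2.656 -0.339  0.26 ] gap 0.143 q [ 0.1   0.42 -0.38  0.78  0.01  0.42]
units [ 0.013 -0.092  0.055] wz -0.04
```

Call:
{"op": "servo_tool", "data": {
  "motion": [
    [[0, 0.09, 0, 0, 0, 0], [0, 0, 0, 0, 0, 0]]
  ]
}}

```text
clock: 3.48
eef_pos: [511.2, 126.1, 88.2]
tcp_rot: [0.0, 0.162, 0.987, -0.001]
ft_force: [-2.0, -1.5, 9.1]
finger_gap: 0.137
finger_force: 62.1
```

```bash
python3 go.py 509.5 122.5 86 1.25
```

```text
clock 3.475 tcp [511.2 126.1  88.2] yaw(y) 1.244 zaxis [ 0.001 -0.001 -1.   ] F [-1.96 -1.54  9.06] M [-0.632  0.652  0.312] gap 0.137 q [ 0.1   0.42 -0.37  0.78 -0.    0.43]
units [ 0.012 -0.099  0.054] wz -0.06
```

Call:
{"op": "servo_tool", "data": {
  "motion": [
    [[0, 0, 0, 0, 0, -0.7], [0, 0, 0, 0, 0, -0.7], [0, 0, 0, 0, 0, -0.7], [0, 0, 0, 0, 0, -0.7]]
  ]
}}

```text
clock: 3.98
eef_pos: [511.4, 126.4, 88.2]
tcp_rot: [0.001, 0.022, 1.0, 0.0]
ft_force: [-2.4, 0.8, 7.7]
finger_gap: 0.141
finger_force: 61.9
```

```bash
python3 go.py 511.2 126.1 88 2.35
```

```text
clock 3.975 tcp [511.4 126.4  88.2] yaw(y) 1.526 zaxis [ 0.001  0.    -1.   ] F [-2.43  0.78  7.7 ] M [-0.044  0.419 -0.241] gap 0.141 q [ 0.1   0.42 -0.37  0.78 -0.    0.15]
units [ 0.004 -0.009  0.005] wz -8.24
```

Call:
{"op": "servo_tool", "data": {
  "motion": [
    [[0, 0, 0, 0, 0, -1], [0, 0, 0, 0, 0, -1], [0, 0, 0, 0, 0, -1], [0, 0, 0, 0, 0, -1], [0, 0, 0, 0, 0, -1], [0, 0, 0, 0, 0, -1], [0, 0, 0, 0, 0, -1], [0, 0, 0, 0, 0, 0]]
  ]
}}

```text
clock: 4.97
eef_pos: [511.2, 127.2, 88.2]
tcp_rot: [0.001, -0.322, 0.947, 0.001]
ft_force: [-2.7, 3.0, 8.3]
finger_gap: 0.138
finger_force: 62.0
```

```bash
python3 go.py 511.2 126.1 88 2.35
```

```text
clock 4.975 tcp [511.2 127.2  88.2] yaw(y) 2.226 zaxis [ 0.001  0.002 -1.   ] F [-2.69  2.97  8.27] M [0.506 0.423 0.326] gap 0.138 q [ 0.1   0.42 -0.37  0.78  0.   -0.55]
units [ 0.017 -0.021  0.005] wz -1.24
```

Call:
{"op": "servo_tool", "data": {
  "motion": [
    [[0, 0, 0, 0, 0, 0], [0, 0, 0, 0, 0, 0], [0, 0, 0, 0, 0, 0], [0, 0, 0, 0, 0, 0], [0, 0, -0.6, 0, 0, 0], [0, 0, -0.6, 0, 0, 0], [0, 0, -0.6, 0, 0, 0]]
  ],
  "jaw": 1
}}

```text
clock: 5.85
eef_pos: [510.9, 126.3, 160.0]
tcp_rot: [-0.0, -0.321, 0.947, -0.0]
ft_force: [0.4, 0.6, 1.1]
finger_gap: 1.002
finger_force: 0.0
```

Call:
{"op": "servo_tool", "data": {
  "motion": [
    [[-0.7, -0.77, 0, 0, 0, 0], [-0.7, -0.77, 0, 0, 0, 0], [-0.7, -0.77, 0, 0, 0, 0], [-0.7, -0.77, 0, 0, 0, 0], [0, 0, 0, 0, 0, 1], [0, 0, 0, 0, 0, 1], [0, 0, 0, 0, 0, 1], [0, 0, 0, 0, 0, 1]]
  ]
}}

```text
clock: 6.85
eef_pos: [674.7, 96.6, 159.0]
tcp_rot: [-0.0, -0.125, 0.992, 0.0]
ft_force: [-0.6, 1.3, 0.3]
finger_gap: 1.002
finger_force: 0.0
```

Call:
{"op": "servo_tool", "data": {
  "motion": [
    [[0, 0, 0, 0, 0, 1], [0, 0, 0, 0, 0, 1], [0, 0, 0, 0, 0, 0.7], [0, 0, 0, 0, 0, 0]]
  ]
}}

```text
clock: 7.35
eef_pos: [674.7, 96.5, 159.1]
tcp_rot: [-0.0, 0.008, 1.0, -0.0]
ft_force: [0.2, 0.5, -0.4]
finger_gap: 1.002
finger_force: 0.0
```

```bash
python3 go.py 674.5 98 75 1.559
python3 - <<'E'
from h import *
im,d,w=cloud("side"); cv2.imwrite("pics/s1.png",cv2.resize(im[110:250,240:400],None,fx=5,fy=4.2,interpolation=cv2.INTER_CUBIC)[:590,:800]); np.savez("side1.npz",im=im,w=w)
E
```

```text
clock 7.35 tcp [674.7  96.5 159.1] yaw(y) 1.554 zaxis [-0. -0. -1.] F [ 0.16  0.47 -0.4 ] M [-0.037  0.021  0.033] gap 1.002 q [ 0.03  0.63  0.21  1.14 -0.    0.05]
units [0.006 0.036 2.102] wz -0.05
```

View pics/s1.png

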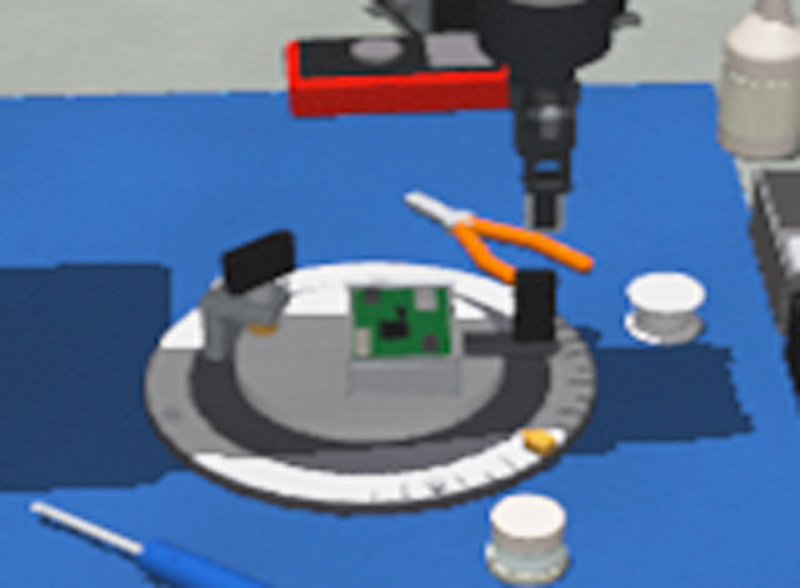

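The view shows the knob turned about 1 rad (at 258,260) and the gripper standing above the handle (535,305). Next I'll descend and pinch.

Call:
{"op": "servo_tool", "data": {
  "motion": [
    [[0, 0.03, 0.7, 0, 0, 0], [0, 0, 0.7, 0, 0, 0], [0, 0, 0.7, 0, 0, 0], [0, 0, 0, 0, 0, 0]]
  ]
}}

```text
clock: 7.9
eef_pos: [673.0, 97.7, 73.1]
tcp_rot: [-0.002, 0.008, 1.0, -0.0]
ft_force: [-0.7, -0.4, 0.7]
finger_gap: 0.998
finger_force: 0.0
```

Call:
{"op": "servo_tool", "data": {
  "motion": [
    [[0, 0, 0, 0, 0, 0], [0, 0, 0, 0, 0, 0], [0, 0, 0, 0, 0, 0], [0, 0, 0, 0, 0, 0], [0, 0, 0, 0, 0, 0], [0, 0, 0, 0, 0, 0], [0, 0, 0, 0, 0, 0], [0, 0, 0, 0, 0, 0]]
  ],
  "jaw": -1
}}

```text
clock: 8.9
eef_pos: [675.2, 98.1, 76.0]
tcp_rot: [0.001, 0.008, 1.0, 0.0]
ft_force: [-1.6, 1.1, 5.1]
finger_gap: 0.125
finger_force: 60.6
```

```bash
python3 go.py 674.5 98 75 1.559
```

```text
clock 8.9 tcp [675.2  98.1  76. ] yaw(y) 1.554 zaxis [ 0.001  0.    -1.   ] F [-1.64  1.13  5.05] M [ 0.311  0.187 -0.189] gap 0.125 q [0.04 0.7  0.09 0.97 0.   0.05]
units [ 0.019 -0.002  0.026] wz -0.05
```

Call:
{"op": "servo_tool", "data": {
  "motion": [
    [[0.006, -0.175, 0, 0, 0, 0.7], [0.006, -0.175, 0, 0, 0, 0.7], [0.006, -0.175, 0, 0, 0, 0.7], [0.006, -0.175, 0, 0, 0, 0.7], [0.006, -0.175, 0, 0, 0, 0.7]]
  ]
}}

```text
clock: 9.52
eef_pos: [668.4, 63.9, 76.0]
tcp_rot: [0.0, 0.183, 0.983, 0.0]
ft_force: [-2.1, 2.8, 7.3]
finger_gap: 0.129
finger_force: 60.8
```

```bash
python3 -c "
from go import *
c=np.array([575.2,99.8]);a=-0.367
to([*(c+100*np.array([np.cos(a),np.sin(a)])),76],a+np.pi/2)"
```

```text
clock 9.525 tcp [668.4  63.9  76. ] yaw(y) 1.202 zaxis [ 0.001  0.001 -1.   ] F [-2.11  2.82  7.32] M [ 0.572  0.356 -0.078] gap 0.129 q [-0.01  0.68  0.05  0.95  0.    0.35]
units [-0.003  0.001 -0.   ] wz -0.02
```

Forces are low, so the head is free. I'll swing it another 0.35 rad.

Call:
{"op": "servo_tool", "data": {
  "motion": [
    [[0.006, -0.175, 0, 0, 0, 0.7], [0.006, -0.175, 0, 0, 0, 0.7], [0.006, -0.175, 0, 0, 0, 0.7], [0.006, -0.175, 0, 0, 0, 0.7], [0.006, -0.175, 0, 0, 0, 0.7], [0, 0, 0, 0, 0, 0], [0, 0, 0, 0, 0, 0]]
  ]
}}

```text
clock: 10.4
eef_pos: [650.3, 34.0, 76.0]
tcp_rot: [0.0, 0.351, 0.936, 0.0]
ft_force: [-2.3, 2.8, 6.4]
finger_gap: 0.127
finger_force: 60.9
```

Run:
```python
from go import *
c=np.array([575.2,99.8]);a=-0.717
to([*(c+100*np.array([np.cos(a),np.sin(a)])),76],a+np.pi/2)
im,d,w=cloud("side"); cv2.imwrite("pics/s2.png",cv2.resize(im[160:240,290:380],None,fx=7,fy=7,interpolation=cv2.INTER_CUBIC)); np.savez("side2.npz",im=im,w=w)
```

```text
clock 10.4 tcp [650.3  34.   76. ] yaw(y) 0.854 zaxis [ 0.     0.001 -1.   ] F [-2.35  2.79  6.42] M [ 0.375  0.433 -0.161] gap 0.127 q [-0.06  0.64 -0.01  0.92  0.    0.66]
units [-0.004  0.006  0.   ] wz 0.0
```

View pics/s2.png

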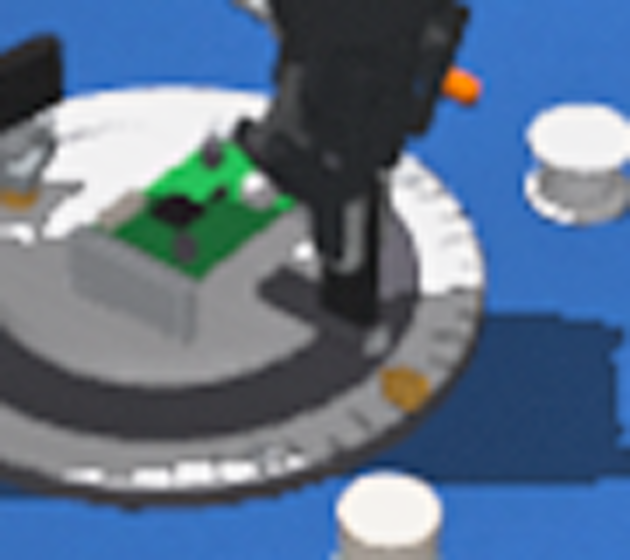

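The pinched handle (350,250 in the crop) sits just inside the brass marker (405,388), with the pointer almost lined up. I'll refine the marker angle by ray-plane intersection on the first images.

Run:
```python
from go import *
from scipy.optimize import least_squares
def ray(n,uv,z):
    p=bot.camera_params(n);K=p["mtx"];E=p["extrinsics"]
    uv=np.atleast_2d(uv).astype(float)
    d=np.c_[(uv[:,0]-K[0,2])/K[0,0],-(uv[:,1]-K[1,2])/K[1,1],-np.ones(len(uv))]@E[:3,:3].T
    o=E[:3,3]; return (o+d*((z-o[2])/d[:,2])[:,None])[:,:2]
for n,(r0,r1,c0,c1),mk in (("top",(155,258,236,338),(313,174)),("side",(165,236,262,366),(348,215))):
    im=np.load(n+"0.npz")["im"]; hsv=cv2.cvtColor(im,cv2.COLOR_BGR2HSV).astype(int)
    # white scale ring: low saturation, bright; outer edge at z=12
    m=np.zeros(im.shape[:2],np.uint8); sub=(hsv[...,1]<60)&(hsv[...,2]>140); m[r0:r1,c0:c1]=sub[r0:r1,c0:c1]
    k,lab,st,_=cv2.connectedComponentsWithStats(m); big=(lab==1+np.argmax(st[1:,4])).astype(np.uint8)
    hull=cv2.convexHull(cv2.findContours(big,cv2.RETR_EXTERNAL,cv2.CHAIN_APPROX_NONE)[0][0])[:,0]
    P=ray(n,hull,12); f=least_squares(lambda q:np.hypot(*(P-q[:2]).T)-q[2],[575,99,138],loss="soft_l1")
    b=(hsv[...,0]>8)&(hsv[...,0]<30)&(hsv[...,1]>90); yy,xx=np.nonzero(b); s=np.hypot(xx-mk[0],yy-mk[1])<7
    wt=hsv[yy[s],xx[s],1].astype(float)
    uv=np.array([(xx[s]*wt).sum(),(yy[s]*wt).sum()])/wt.sum()
    print(n,"centre",f.x.round(1),"rms",np.sqrt(np.mean(f.fun**2)).round(2),"n",s.sum(),uv.round(2))
    for z in(18,21,24):
        g=ray(n,uv,z)[0]-f.x[:2]; print("  z",z,"r",np.hypot(*g).round(1),"ang",np.arctan2(g[1],g[0]).round(4))
```

```text
top centre [574.  100.1 138.4] rms 0.51 n 23 [312.81 173.91]
  z 18 r 131.1 ang -0.7346
  z 21 r 130.6 ang -0.7385
  z 24 r 130.1 ang -0.7424
side centre [578.8 138.7 103.2] rms 8.17 n 30 [347.44 215.02]
  z 18 r 157.4 ang -0.9201
  z 21 r 159.9 ang -0.9348
  z 24 r 162.5 ang -0.949
```

Call:
{"op": "servo_tool", "data": {
  "motion": [
    [[0, -0.055, 0, 0, 0, 0.22], [0, 0, 0, 0, 0, 0], [0, 0, 0, 0, 0, 0]]
  ]
}}

```text
clock: 10.82
eef_pos: [648.9, 32.4, 76.0]
tcp_rot: [0.0, 0.361, 0.933, 0.0]
ft_force: [-2.0, 2.6, 7.5]
finger_gap: 0.129
finger_force: 60.9
```

```bash
python3 go.py 649 32 76 0.832
```

```text
clock 10.825 tcp [648.9  32.4  76. ] yaw(y) 0.832 zaxis [ 0.     0.001 -1.   ] F [-1.99  2.6   7.51] M [ 0.51   0.409 -0.117] gap 0.129 q [-0.06  0.64 -0.02  0.91  0.    0.68]
units [-0.01  -0.006 -0.   ] wz 0.0
```

Call:
{"op": "servo_tool", "data": {
  "motion": [
    [[0, 0, 0, 0, 0, 0], [0, 0, 0, 0, 0, 0], [0, 0, 0, 0, 0, 0], [0, 0, 0, 0, 0, 0], [0, 0, -0.7, 0, 0, 0], [0, 0, -0.7, 0, 0, 0], [0, 0, -0.7, 0, 0, 0]]
  ],
  "jaw": 1
}}

```text
clock: 11.7
eef_pos: [648.8, 32.0, 160.1]
tcp_rot: [-0.0, 0.361, 0.933, -0.0]
ft_force: [1.0, -0.3, 0.2]
finger_gap: 1.003
finger_force: 0.0
```

Call:
{"op": "servo_tool", "data": {
  "motion": [
    [[0.826, -0.114, 0, 0, 0, 0], [0.826, -0.114, 0, 0, 0, 0], [0.826, -0.114, 0, 0, 0, 0], [0.826, -0.114, 0, 0, 0, 0], [0.826, -0.114, 0, 0, 0, 0], [0, 0, 0, 0, 0, -1], [0, 0, 0, 0, 0, -1], [0, 0, 0, 0, 0, -1]]
  ]
}}

```text
clock: 12.7
eef_pos: [511.3, 126.5, 159.4]
tcp_rot: [0.0, 0.216, 0.976, 0.0]
ft_force: [-1.0, 1.1, 0.1]
finger_gap: 1.002
finger_force: 0.0
```

Call:
{"op": "servo_tool", "data": {
  "motion": [
    [[0, 0, 0, 0, 0, -1], [0, 0, 0, 0, 0, -1], [0, 0, 0, 0, 0, -1], [0, 0, 0, 0, 0, -1], [0, 0, 0, 0, 0, -1], [0, 0, 0, 0, 0, -1], [0, 0, 0, 0, 0, -1], [0, 0, 0, 0, 0, -1]]
  ]
}}

```text
clock: 13.7
eef_pos: [511.3, 126.4, 159.3]
tcp_rot: [0.0, -0.181, 0.983, -0.0]
ft_force: [-0.5, 0.5, 0.4]
finger_gap: 1.002
finger_force: 0.0
```

Call:
{"op": "servo_tool", "data": {
  "motion": [
    [[0, 0, 0, 0, 0, -1], [0, 0, 0, 0, 0, -1], [0, 0, 0, 0, 0, -0.94], [0, 0, 0, 0, 0, 0], [0, 0, 0, 0, 0, 0]]
  ]
}}

```text
clock: 14.32
eef_pos: [511.4, 126.4, 159.3]
tcp_rot: [0.0, -0.321, 0.947, -0.0]
ft_force: [0.5, -0.9, 0.0]
finger_gap: 0.999
finger_force: 0.0
```

Run:
```python
from go import *
to([511.3,126.6,88],2.226)
a=[cloud(n)[0] for n in("side","top")]
A=cv2.resize(a[0][180:232,310:372],(640,540),interpolation=cv2.INTER_CUBIC); cv2.imwrite("pics/s3.png",A)
B=cv2.resize(a[1][155:215,265:335],(700,600),interpolation=cv2.INTER_CUBIC); cv2.imwrite("pics/t3.png",B); np.savez("t3.npz",s=a[0],t=a[1])
```

```text
clock 14.325 tcp [511.4 126.4 159.3] yaw(y) 2.224 zaxis [ 0. -0. -1.] F [ 0.52 -0.9   0.03] M [0.004 0.019 0.055] gap 0.999 q [ 0.1   0.35 -0.27  0.95 -0.   -0.55]
units [-1.000e-03  4.000e-03  1.784e+00] wz -0.02
```

View pics/t3.png

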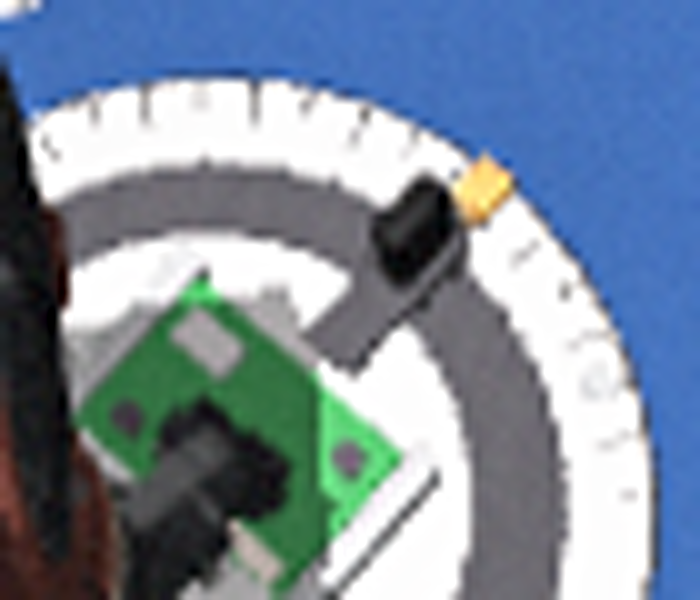

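View pics/s3.png

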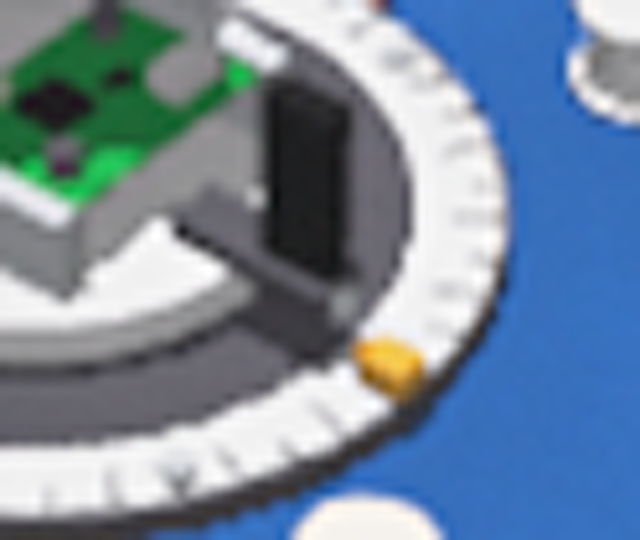

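Both views show the arm and handle pointing at the brass marker: in the top crop the handle is at (415,225) and the marker at (485,190). I'll check this with a projected overlay.

Run:
```python
from h import *
d=np.load("t3.npz"); c=np.array([574.5,100.]); S=10
out=[]
for n,key,(r0,r1,c0,c1) in (("top","t",(160,200,290,325)),("side","s",(185,225,330,365))):
    p=bot.camera_params(n);K=p["mtx"];E=p["extrinsics"]
    cc=c if n=="top" else np.array([575.4,98.])
    def px(pts):
        q=(np.array(pts)-E[:3,3])@E[:3,:3]; q=q*[1,-1,-1]; q=q@K.T; q=q[:,:2]/q[:,2:]
        return np.round(((q-[c0,r0]+.5)*S)).astype(np.int32)
    def P(a,r,t,z): 
        u=np.array([np.cos(a),np.sin(a)]);v=np.array([-u[1],u[0]]); return [*(cc+r*u+t*v),z]
    im=cv2.resize(d[key][r0:r1,c0:c1],None,fx=S,fy=S,interpolation=cv2.INTER_CUBIC)
    a=-0.739
    cv2.polylines(im,[px([P(a,87,-6,102),P(a,113,-6,102),P(a,113,6,102),P(a,87,6,102)])],True,(255,255,0),1)
    cv2.polylines(im,[px([P(a,120,0,24),P(a,126,7,24),P(a,136,7,24),P(a,136,-7,24),P(a,126,-7,24)])],True,(0,0,255),1)
    cv2.polylines(im,[px([P(a,80,0,40),P(a,120,0,36)])],False,(0,255,0),1)
    out.append(im)
cv2.imwrite("pics/ov.png",np.hstack(out))
```

```text
(no output)
```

View pics/ov.png

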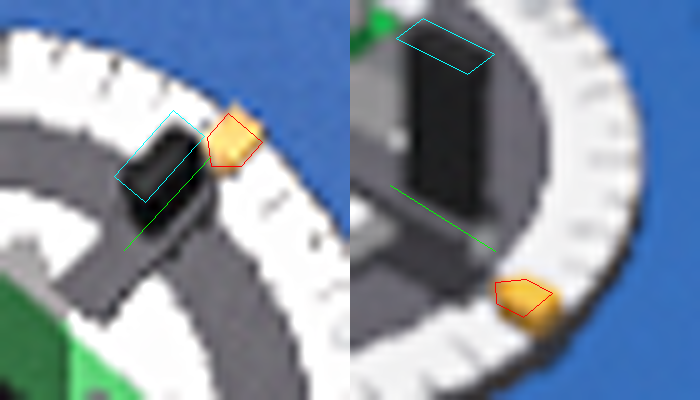

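Call:
{"op": "servo_tool", "data": {
  "motion": [
    [[0, 0, 0.6, 0, 0, 0], [0, 0, 0.6, 0, 0, 0], [0, 0, 0.58, 0, 0, 0], [0, 0, 0, 0, 0, 0]]
  ]
}}

```text
clock: 14.92
eef_pos: [510.0, 126.3, 86.8]
tcp_rot: [-0.002, -0.321, 0.947, 0.0]
ft_force: [-0.7, -0.0, 0.5]
finger_gap: 0.998
finger_force: 0.0
```

The marker outline fits in both views, while the handle outline in the top view is about 1 px off to the side. I'll do a silhouette fit of the handle angle, before and after, in both cameras.

Run:
```python
from h import *
t=np.load("t3.npz"); S=8
for n,cc in (("top",[574.3,100.]),("side",[575.4,98.])):
    p=bot.camera_params(n);K=p["mtx"];E=p["extrinsics"]
    def px(pts):
        q=((np.array(pts)-E[:3,3])@E[:3,:3]*[1,-1,-1])@K.T; return q[:,:2]/q[:,2:]
    def box(a,r0,r1,h,z0,z1,cc=cc):
        u=np.array([np.cos(a),np.sin(a)]);v=np.array([-u[1],u[0]])
        return [[*(np.array(cc)+r*u+s*v),z] for r in(r0,r1) for s in(-h,h) for z in(z0,z1)]
    for lab,im,a0 in (("before",np.load(n+"0.npz")["im"],-0.017),("after",t["t" if n=="top" else "s"],-0.739)):
        ctr=px(box(a0,87,113,6,40,102)).mean(0); o=np.round(ctr).astype(int)-14
        g=cv2.resize(im[o[1]:o[1]+28,o[0]:o[0]+28].max(-1),None,fx=S,fy=S,interpolation=cv2.INTER_LINEAR)
        dark=g<62
        best=[]
        for a in a0+np.arange(-.1,.1,.005):
          for sx in (-3,-1.5,0,1.5,3):   # radial slack
            q=px(box(a,87+sx,113+sx,6,41,102)); m=np.zeros(g.shape,np.uint8)
            cv2.fillConvexPoly(m,cv2.convexHull(np.round((q-o+.5)*S).astype(np.int32)),1); m=m>0
            best.append(((m&dark).sum()/(m|dark).sum(),a,sx))
        best.sort(reverse=True); b=np.array(best[:6]); print(n,lab,b[0].round(3),"mean top6 a",b[:,1].mean().round(4),"offset vs tool",(b[:,1].mean()-a0).round(4))
```

```text
top before [ 0.707 -0.017 -1.5  ] mean top6 a -0.012 offset vs tool 0.005
top after [ 0.682 -0.734 -1.5  ] mean top6 a -0.7423 offset vs tool -0.0033
side before [ 0.72  -0.042  0.   ] mean top6 a -0.0428 offset vs tool -0.0258
side after [ 0.723 -0.749  1.5  ] mean top6 a -0.7323 offset vs tool 0.0067
```

The head angle agrees with the tool reading of -0.739 to within about 0.01 rad on average, so it is lined up with the marker. Now I'll grip the knob.

Call:
{"op": "servo_tool", "data": {
  "motion": [
    [[0, 0, 0, 0, 0, 0], [0, 0, 0, 0, 0, 0], [0, 0, 0, 0, 0, 0], [0, 0, 0, 0, 0, 0], [0, 0, 0, 0, 0, 0], [0, 0, 0, 0, 0, 0], [0, 0, 0, 0, 0, 0], [0, 0, 0, 0, 0, 0]]
  ],
  "jaw": -1
}}

```text
clock: 15.92
eef_pos: [511.0, 127.2, 88.7]
tcp_rot: [0.0, -0.322, 0.947, 0.001]
ft_force: [-3.2, 3.5, 7.0]
finger_gap: 0.135
finger_force: 59.0
```

```bash
python3 go.py 511.3 126.6 88 1.25
```

```text
clock 15.925 tcp [511.  127.2  88.7] yaw(y) 2.227 zaxis [-0.     0.001 -1.   ] F [-3.17  3.54  7.05] M [0.563 0.685 0.154] gap 0.135 q [ 0.1   0.42 -0.37  0.78  0.   -0.55]
units [ 0.004 -0.015  0.017] wz 9.77
```

Call:
{"op": "servo_tool", "data": {
  "motion": [
    [[0, 0, 0, 0, 0, 0.4], [0, 0, 0, 0, 0, 0.4], [0, 0, 0, 0, 0, 0.4], [0, 0, 0, 0, 0, 0.4], [0, 0, 0, 0, 0, 0.4], [0, 0, 0, 0, 0, 0.4]]
  ]
}}

```text
clock: 16.68
eef_pos: [511.1, 127.0, 88.7]
tcp_rot: [0.0, -0.206, 0.979, 0.0]
ft_force: [-3.9, 2.2, 6.8]
finger_gap: 0.139
finger_force: 59.0
```

```bash
cat > r.py <<'E'
from go import *
import json,os
s=bot.state(); to([511.3,126.6,88],1.25)
E
python3 r.py
```

```text
clock 16.675 tcp [511.1 127.   88.7] yaw(y) 1.985 zaxis [ 0.     0.001 -1.   ] F [-3.89  2.2   6.78] M [0.342 0.631 0.25 ] gap 0.139 q [ 0.1   0.42 -0.37  0.78  0.   -0.31]
units [ 0.    -0.01   0.017] wz 7.35
```

Call:
{"op": "servo_tool", "data": {
  "motion": [
    [[0, 0, 0, 0, 0, 0.4], [0, 0, 0, 0, 0, 0.4], [0, 0, 0, 0, 0, 0.4], [0, 0, 0, 0, 0, 0.4]]
  ]
}}

```text
clock: 17.18
eef_pos: [511.2, 126.8, 88.7]
tcp_rot: [0.0, -0.127, 0.992, 0.0]
ft_force: [-2.7, 1.1, 8.0]
finger_gap: 0.141
finger_force: 59.0
```

```bash
python3 r.py
```

```text
clock 17.175 tcp [511.2 126.8  88.7] yaw(y) 1.825 zaxis [ 0.     0.001 -1.   ] F [-2.73  1.14  8.04] M [0.201 0.563 0.215] gap 0.141 q [ 0.1   0.42 -0.37  0.78  0.   -0.15]
units [-0.    -0.005  0.018] wz 5.75
```

Call:
{"op": "servo_tool", "data": {
  "motion": [
    [[0, 0, 0, 0, 0, 0.4], [0, 0, 0, 0, 0, 0.4], [0, 0, 0, 0, 0, 0.4], [0, 0, 0, 0, 0, 0.4]]
  ]
}}

```text
clock: 17.68
eef_pos: [511.2, 126.7, 88.7]
tcp_rot: [0.0, -0.047, 0.999, 0.0]
ft_force: [-2.6, 1.3, 6.9]
finger_gap: 0.137
finger_force: 59.0
```

```bash
python3 r.py
```

```text
clock 17.675 tcp [511.2 126.7  88.7] yaw(y) 1.665 zaxis [ 0.  0. -1.] F [-2.55  1.29  6.89] M [-0.011  0.58   0.257] gap 0.137 q [ 0.1   0.42 -0.37  0.78  0.    0.01]
units [-0.001 -0.001  0.018] wz 4.15
```

Call:
{"op": "servo_tool", "data": {
  "motion": [
    [[0, 0, 0, 0, 0, 0.4], [0, 0, 0, 0, 0, 0.4], [0, 0, 0, 0, 0, 0.4], [0, 0, 0, 0, 0, 0.4]]
  ]
}}

```text
clock: 18.18
eef_pos: [511.2, 126.5, 88.7]
tcp_rot: [0.0, 0.033, 0.999, -0.0]
ft_force: [-3.2, -0.3, 6.7]
finger_gap: 0.141
finger_force: 59.1
```

```bash
python3 r.py
```

```text
clock 18.175 tcp [511.2 126.5  88.7] yaw(y) 1.505 zaxis [ 0. -0. -1.] F [-3.19 -0.28  6.7 ] M [-0.126  0.601  0.283] gap 0.141 q [ 0.1   0.42 -0.37  0.78 -0.    0.17]
units [-0.001  0.003  0.018] wz 2.55
```

Call:
{"op": "servo_tool", "data": {
  "motion": [
    [[0, 0, 0, 0, 0, 0.4], [0, 0, 0, 0, 0, 0.4], [0, 0, 0, 0, 0, 0.4], [0, 0, 0, 0, 0, 0.4]]
  ]
}}

```text
clock: 18.68
eef_pos: [511.2, 126.3, 88.7]
tcp_rot: [0.0, 0.113, 0.994, -0.0]
ft_force: [-2.8, -0.9, 7.4]
finger_gap: 0.138
finger_force: 59.1
```

```bash
python3 r.py
```

```text
clock 18.675 tcp [511.2 126.3  88.7] yaw(y) 1.345 zaxis [ 0. -0. -1.] F [-2.81 -0.88  7.35] M [-0.368  0.613  0.213] gap 0.138 q [ 0.1   0.42 -0.37  0.78 -0.    0.33]
units [-0.001  0.007  0.017] wz 0.95
```

Call:
{"op": "servo_tool", "data": {
  "motion": [
    [[0, 0, 0, 0, 0, 0.4], [0, 0, 0, 0, 0, 0.4], [0, 0, 0, 0, 0, 0.4]]
  ]
}}

```text
clock: 19.05
eef_pos: [511.2, 126.2, 88.7]
tcp_rot: [0.0, 0.172, 0.985, -0.0]
ft_force: [-2.7, -2.0, 7.8]
finger_gap: 0.136
finger_force: 59.2
```

```bash
python3 r.py
```

```text
clock 19.05 tcp [511.2 126.2  88.7] yaw(y) 1.225 zaxis [ 0.    -0.001 -1.   ] F [-2.66 -1.98  7.84] M [-0.45   0.687  0.247] gap 0.136 q [ 0.1   0.42 -0.37  0.78 -0.    0.45]
units [0.001 0.01  0.018] wz -0.25
```

Call:
{"op": "servo_tool", "data": {
  "motion": [
    [[0, 0, 0, 0, 0, 0.4], [0, 0, 0, 0, 0, 0.4], [0, 0, 0, 0, 0, 0.4]]
  ]
}}

```text
clock: 19.42
eef_pos: [511.1, 126.1, 88.7]
tcp_rot: [0.0, 0.231, 0.973, -0.0]
ft_force: [-2.8, -2.5, 7.6]
finger_gap: 0.14
finger_force: 59.2
```

```bash
python3 r.py
```

```text
clock 19.425 tcp [511.1 126.1  88.7] yaw(y) 1.105 zaxis [-0.    -0.001 -1.   ] F [-2.82 -2.48  7.6 ] M [-0.499  0.739  0.299] gap 0.14 q [ 0.1   0.42 -0.37  0.78 -0.    0.57]
units [0.001 0.014 0.017] wz -1.45
```

Call:
{"op": "servo_tool", "data": {
  "motion": [
    [[0, 0, 0, 0, 0, 0.4], [0, 0, 0, 0, 0, 0.4]]
  ]
}}

```text
clock: 19.68
eef_pos: [511.0, 126.0, 88.7]
tcp_rot: [0.0, 0.27, 0.963, -0.001]
ft_force: [-2.9, -3.2, 7.8]
finger_gap: 0.14
finger_force: 59.3
```

```bash
python3 r.py | grep clock
```

```text
clock 19.675 tcp [511.  126.   88.7] yaw(y) 1.025 zaxis [-0.    -0.001 -1.   ] F [-2.88 -3.17  7.79] M [-0.641  0.755  0.336] gap 0.14 q [ 0.1   0.42 -0.37  0.78 -0.    0.65]
```

Call:
{"op": "servo_tool", "data": {
  "motion": [
    [[0, 0, 0, 0, 0, 0.4], [0, 0, 0, 0, 0, 0.4]]
  ]
}}

```text
clock: 19.92
eef_pos: [511.0, 126.0, 88.7]
tcp_rot: [0.0, 0.308, 0.951, -0.001]
ft_force: [-3.6, -2.7, 8.5]
finger_gap: 0.14
finger_force: 59.4
```

```bash
python3 r.py | grep clock
```

```text
clock 19.925 tcp [511.  126.   88.7] yaw(y) 0.945 zaxis [-0.    -0.001 -1.   ] F [-3.65 -2.73  8.53] M [-0.693  0.831  0.355] gap 0.14 q [ 0.1   0.42 -0.37  0.78 -0.    0.73]
```

Call:
{"op": "servo_tool", "data": {
  "motion": [
    [[0, 0, 0, 0, 0, 0.4], [0, 0, 0, 0, 0, 0.4]]
  ]
}}

```text
clock: 20.18
eef_pos: [510.9, 125.9, 88.7]
tcp_rot: [0.0, 0.346, 0.938, -0.001]
ft_force: [-3.1, -3.0, 9.5]
finger_gap: 0.141
finger_force: 59.4
```

```bash
python3 r.py | grep clock
```

```text
clock 20.175 tcp [510.9 125.9  88.7] yaw(y) 0.865 zaxis [-0.    -0.001 -1.   ] F [-3.08 -2.96  9.49] M [-0.775  0.881  0.358] gap 0.141 q [ 0.1   0.42 -0.37  0.78 -0.    0.81]
```

Call:
{"op": "servo_tool", "data": {
  "motion": [
    [[0, 0, 0, 0, 0, 0.3], [0, 0, 0, 0, 0, 0.3]]
  ]
}}

```text
clock: 20.42
eef_pos: [510.9, 125.9, 88.7]
tcp_rot: [0.0, 0.373, 0.928, -0.001]
ft_force: [-4.3, -2.8, 7.6]
finger_gap: 0.142
finger_force: 59.5
```

```bash
python3 r.py | grep clock
```

```text
clock 20.425 tcp [510.9 125.9  88.7] yaw(y) 0.805 zaxis [-0.    -0.001 -1.   ] F [-4.32 -2.84  7.61] M [-0.718  0.888  0.327] gap 0.142 q [ 0.1   0.42 -0.37  0.78 -0.    0.87]
```

Call:
{"op": "servo_tool", "data": {
  "motion": [
    [[0, 0, 0, 0, 0, 0.2], [0, 0, 0, 0, 0, 0.2]]
  ]
}}

```text
clock: 20.68
eef_pos: [510.9, 125.9, 88.7]
tcp_rot: [0.0, 0.392, 0.92, -0.001]
ft_force: [-4.5, -3.6, 8.8]
finger_gap: 0.135
finger_force: 59.5
```

```bash
python3 r.py | grep clock
```

```text
clock 20.675 tcp [510.9 125.9  88.7] yaw(y) 0.766 zaxis [-0.    -0.001 -1.   ] F [-4.53 -3.63  8.78] M [-0.804  0.884  0.408] gap 0.135 q [ 0.1   0.42 -0.37  0.78 -0.    0.91]
```

Call:
{"op": "servo_tool", "data": {
  "motion": [
    [[0, 0, 0, 0, 0, 0.3]]
  ]
}}

```text
clock: 20.8
eef_pos: [510.8, 125.8, 88.7]
tcp_rot: [0.0, 0.406, 0.914, -0.001]
ft_force: [-4.6, -4.0, 9.2]
finger_gap: 0.141
finger_force: 59.5
```

```bash
python3 r.py | grep clock
```

```text
clock 20.8 tcp [510.8 125.8  88.7] yaw(y) 0.735 zaxis [-0.001 -0.001 -1.   ] F [-4.64 -4.    9.16] M [-0.791  0.915  0.385] gap 0.141 q [ 0.1   0.42 -0.37  0.78 -0.    0.94]
```

Call:
{"op": "servo_tool", "data": {
  "motion": [
    [[0, 0, 0, 0, 0, 0.3]]
  ]
}}

```text
clock: 20.92
eef_pos: [510.9, 125.8, 88.7]
tcp_rot: [0.0, 0.419, 0.908, -0.001]
ft_force: [-5.0, -3.1, 9.7]
finger_gap: 0.144
finger_force: 59.5
```

Run:
```python
from go import *
to([511.3,126.6,88],1.25)
m=[]
for i in range(6):
    bot.get_image("side"); m.append(bot.state()["moment"][2])
print(np.round(m,3),np.mean(m))
```

```text
clock 20.925 tcp [510.9 125.8  88.7] yaw(y) 0.705 zaxis [-0.001 -0.001 -1.   ] F [-4.96 -3.12  9.68] M [-0.745  1.015  0.469] gap 0.144 q [ 0.1   0.42 -0.37  0.78 -0.    0.97]
units [0.008 0.021 0.017] wz -5.45
[0.302 0.267 0.214 0.217 0.238 0.275] 0.2521323283497121
```

The torque fit puts first touch at a tool yaw of about 1.28 rad. The knob is now 0.57 rad past that, so about 57 N. Now I'll release and lift.

Call:
{"op": "servo_tool", "data": {
  "motion": [
    [[0, 0, 0, 0, 0, 0], [0, 0, 0, 0, 0, 0], [0, 0, 0, 0, 0, 0], [0, 0, 0, 0, 0, 0], [0, 0, -0.6, 0, 0, 0], [0, 0, -0.7, 0, 0, 0], [0, 0, -0.8, 0, 0, 0], [0, 0, -0.8, 0, 0, 0]]
  ],
  "jaw": 1
}}

```text
clock: 22.22
eef_pos: [511.2, 126.5, 205.1]
tcp_rot: [-0.0, 0.419, 0.908, -0.0]
ft_force: [0.7, -0.1, -0.0]
finger_gap: 0.998
finger_force: 0.0
```

Run:
```python
from go import *
to([511.3,126.6,88],1.25)
a=[cloud(n)[0] for n in("side","top")]; t=np.load("t3.npz")
f=lambda im,r:cv2.resize(im[r[0]:r[1],r[2]:r[3]],(400,300),interpolation=cv2.INTER_CUBIC)
R=(182,227,315,375); Q=(158,203,270,330)
cv2.imwrite("pics/end.png",np.vstack([np.hstack([f(t["s"],R),f(a[0],R)]),np.hstack([f(t["t"],Q),f(a[1],Q)])]))
for k,im,(r0,r1,c0,c1) in(("s",a[0],(185,222,330,362)),("t",a[1],(162,198,293,322))):
    g=lambda x:cv2.cvtColor(x[r0:r1,c0:c1],cv2.COLOR_BGR2GRAY).astype(np.float32)
    print(k,"shift px",cv2.phaseCorrelate(g(t[k]),g(im)))
```

```text
clock 22.225 tcp [511.2 126.5 205.1] yaw(y) 0.706 zaxis [-0.  0. -1.] F [ 0.67 -0.13 -0.03] M [ 0.078 -0.015 -0.011] gap 0.998 q [ 0.1   0.31 -0.2   1.06  0.    0.97]
units [1.000e-03 4.000e-03 2.927e+00] wz -5.44
s shift px ((-0.1246369384467485, -0.034834888338025394), 1.0250790495425464)
t shift px ((0.005735142866342358, -0.037972158256820876), 0.9986634073434053)
```

View pics/end.png

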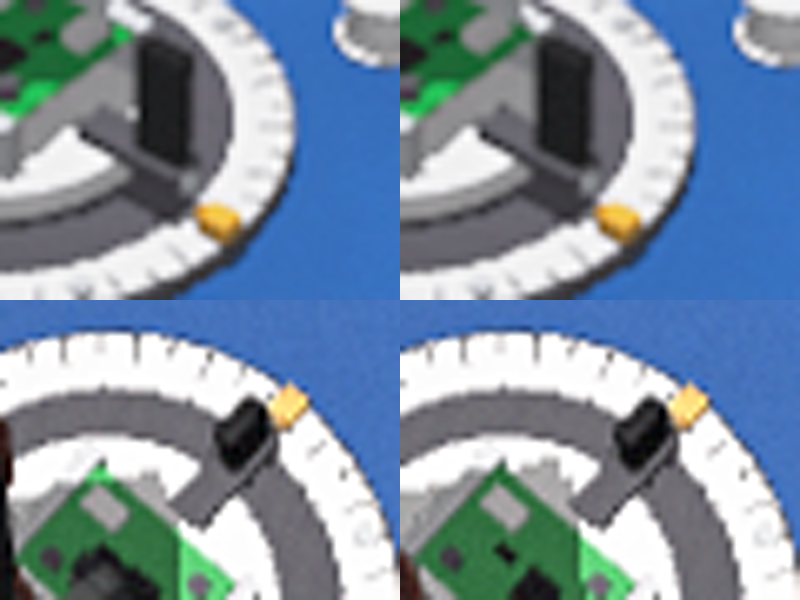

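The before and after pictures match: the pointer and handle (565,100 side; 640,435 top) still point at the marker (618,222; 690,405), and neither has moved. Handing in.

```bash
python3 -c "
from workcell import bot
print(bot.finish_job())"
```

```text
the job is handed in; nothing more can be done
None
```

The job is handed in at about 22 s: I freed the clamp, swung the head until its pointer lined up with the brass marker (to about 0.01–0.02 rad), and retightened the knob to an estimated 57 N; the last pictures show the head and marker unmoved by the tightening.

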